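# Unbolt and open the passive leaf of the instrument cabinet

### The job

The small instrument cabinet on the dental bench has one door leaf standing open; the other is still shut and held by its bolt. Lift that bolt by its knob, fully out of the sill, while the leaf is still shut, then swing the leaf open to about a right angle and leave it so, with the bolt still raised.

Things in the scene. Friction and masses are not known exactly. Their poses are not given: they have to be found in the camera images.
- bolt_knob (a point): Centre of the upright round steel knob (22 mm diameter, 36 mm tall) on top of the bolt, a 10 mm vertical rod on the outer face of the shut leaf near its free edge. Bolt down: 242 mm above the bench, 32 mm above the cabinet's flat top, 39 mm above the leaf; free all round. It may turn in the grip and serve to pull the leaf. Axes: z up, x into the leaf's face, y towards its hinge.
- bolt (a joint): Lift of the bolt in m: 0 fully down, 0.028 at its upper stop. Its tip sits 14 to 16 mm deep in a hole in the dark steel sill; raised 18 mm or more it is clear and the leaf is free. Stiff: lifting takes 5 to 7 N, and it stays where it is left.
- passive_leaf (a joint): Opening of the bolted leaf in rad: 0 shut, 1.57 square to the front, stop at 1.9. It is the leaf on the robot's left of a blue cabinet (380 wide, 180 deep, 210 mm high, front towards the robot); 186 wide, 170 tall, 18 mm thick, hinged at its left edge; opens towards the robot, clockwise seen from above. Turns easily (under 2 N) and stays where it is left.
- leaf_hinge (a point): Point on that leaf's vertical hinge axis, half-way up the leaf (118 mm above the bench). The knob moves on an arc of about 166 mm radius around this axis.

How it is judged:
By the outcome, as a careful person would: the job done as asked, in the order asked, and still so for the second after the job is handed in, with the robot touching nothing.
It also fails if it takes over 37 s, if anything falls off the work surface, if the arm or the gripper's body presses on something with over 40 N, if the wrist force passes 120 N, or if a joint passes its speed limit or range.

### The arm

A 6-joint arm with a two-finger parallel gripper is mounted at the origin on the work surface. World frame = base frame: x ahead of the robot, y to its left, z up, the work surface at z = 0. Lengths are in m, angles in rad, forces in N, time in s.
With the tool pointing down it reaches from about 0.35 to 0.975 m from the base axis. Payload 4.9 kg.
Tool frame: the origin (TCP) lies between the finger pads; the fingertips stand 25 mm ahead of it and the grasp point (between the pads) lies 6 mm ahead of it; z points along the fingers, y is the line along which they close (so a half turn about z gives the same grasp; the last joint's range is limited). The gripper opens to 85 mm and grips with 20 to 120 N. Pads are 22 mm wide; open, the fingers measure 114 mm over their backs; the gripper's body (76 mm by 85 mm) begins 54 mm behind the grasp point. The pads swing forward as they close: fully open they stand 13 mm farther back than shut.
Start: joints at [-0.119, 0.053, 1.613, -0, 1.476, -0.119], TCP at [0.625, 0, 0.256] pointing down, gripper open.
Joint ranges: [-3.01, 3.01], [-1.01, 2.22], [0.06, 2.58], [-1.02, 4.17], [0.09, 2.62], [-3.14, 3.14]. Speed limits (rad/s): [2.57, 2.57, 3.14, 3.14, 3.14, 3.14].

### API

Orientations are given as a unit quaternion [w, x, y, z].
In Python, from plant import manip gives the robot as it stands.
- The arm moves only by the shell command python3 -m inch 'ROWS'. ROWS is JSON, a list of rows, each a list of 3 entries, a list of its own where there are three numbers: the shift along the tool's x, y, z in m, then the turn, a rotation vector about the tool's x, y, z in rad, then the opening, from 0 (shut) to 1 (fully open). A call has 1 to 8 rows; each row shifts and turns the commanded pose from where the row before left it, along the tool's axes as they then stand; what a row does not reach is not made up. A row lasts 1/10 s, in which the tool goes at most 50 mm and 8.59 degrees, less where a joint would pass 70% of its speed; a pose out of reach is approached as far as the arm can. A call with a gripper value outside its range is refused whole. The fingers move at their own pace and stop on an object; the grip force is fixed at half the most. Time passes only in rows, so rows that do not move let the fingers close. It gives the time, the measured TCP pose, the force, the opening and the grip force at its end, in the units of the state.
- manip.state(): the state, without advancing time (a new reading comes with each control period).
- manip.grab_frame(name): name is "scene" or "side" or "wrist"; returns (picture, depth): 400x640x3 uint8, red, green, blue; 400x640 float32, m along the optical axis (not along the pixel's ray), 0 where there is no reading.
- manip.camera_params(name): a dict with "camera_matrix" (3x3 intrinsics, pixels), "k1" (the pictures are not rectified: a ray, as slopes to the right and down, at radius r is drawn at 1 + k1 r^2 times it, then the intrinsics apply), "rvec" (rotation vector, rad) and "tvec" (3), from world to camera coordinates, as OpenCV has them. Camera axes: x right, y down, z forward; pixel columns grow to the right and rows downward; lengths in m; the calibration is good to about 2 mm. A picture is of the moment at which its call begins: read the wrist's pose just before it. camera_params takes no time and is no camera call; for the wrist camera it gives the pose at the moment of the call.
- manip.job_done(): hands the job in; it is judged then, once.
Trained networks look in the newest picture that a camera, given by its name, has taken for a name from the list of things; names that differ only in an ending like _2 or _b are one class to them, and where a whole thing is asked for, a point or a joint stands for the part that bears it (a point fixed in the world has none). Each returns a list of dicts, best first, with "score" (0 to 1); they miss things now and then, are a little off and sometimes report something else, mostly with a low value. They report only what shows in the picture. A call takes as long as a camera call.
- manip.look_for(camera, label): "point" ([x, y, z] in m, in world coordinates, good to about 4 mm: the middle of the surface that is visible of it).
The state is a dict: "time": time; "joint_pos": joint angles; "joint_vel": joint speeds; "joint_efforts": joint torques, N m; "tool_pos": TCP position; "tool_rot": TCP orientation; "contact_force": force on the tool from outside, world axes, zero at the start; "ft_torque": the same for the moment, N m; "gripper_width": opening from 0.0 (shut) to 1.0 (fully open); "grasp_force": force on a finger pad.
Only numpy, scipy, OpenCV 4.12 (cv2) and the standard library are available. Lean on these libraries where they do the work, as an engineer would, in place of code of your own. Each camera call takes 0.05 s, during which the arm holds its last target. There are 200 camera calls.

## Working session

There is one attempt and no reset: what is moved stays moved. The work goes in short steps, Python scripts to look and compute and a shell command to move; the robot and the scene stay as the last step left them, time stands still between calls to the robot, and variables do not carry over. Pictures are saved under pics/ and viewed, at most 10 in all, crops included, and the job is handed in when it is done.

```bash
mkdir -p pics; python3 - <<'E'
from plant import manip
import cv2,numpy as np
for c in ("scene","side"):
    im,d=manip.grab_frame(c); cv2.imwrite(f"pics/{c}0.png",im[...,::-1])
    for n in ("bolt_knob","leaf_hinge","passive_leaf","bolt"):
        print(c,n,[(np.round(r["point"],4),round(r["score"],2)) for r in manip.look_for(c,n)[:3]])
s=manip.state(); print(s["time"],s["tool_pos"],s["tool_rot"],s["gripper_width"],s["contact_force"])
E
```

```text
scene bolt_knob [(array([0.6679, 0.0601, 0.2379]), 0.73)]
scene leaf_hinge [(array([0.6934, 0.1168, 0.2024]), 0.67)]
scene passive_leaf [(array([0.6935, 0.1187, 0.1997]), 0.58)]
scene bolt []
side bolt_knob [(array([0.6603, 0.0537, 0.2351]), 0.71)]
side leaf_hinge [(array([0.6896, 0.1266, 0.1624]), 0.57)]
side passive_leaf [(array([0.6965, 0.1259, 0.1573]), 0.83)]
side bolt [(array([0.6679, 0.0588, 0.2345]), 0.73), (array([0.6952, 0.1277, 0.1618]), 0.15)]
0.5 [6.24965817e-01 1.44124209e-05 2.56284672e-01] [-2.27697891e-05  7.07093119e-01  7.07120442e-01 -1.81752765e-05] 1.000623261293701 [ 0.21785215  0.25033339 -0.58733377]
```

View pics/scene0.png

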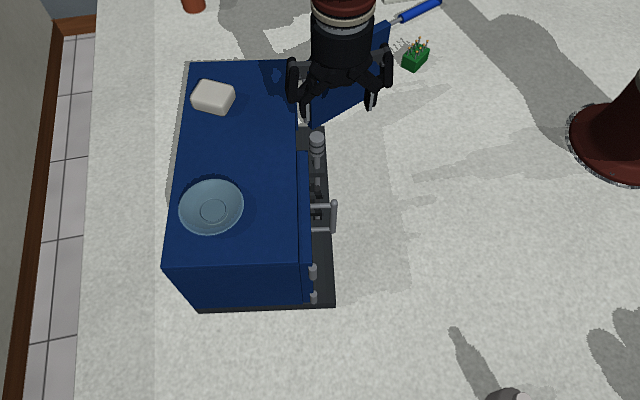

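View pics/side0.png

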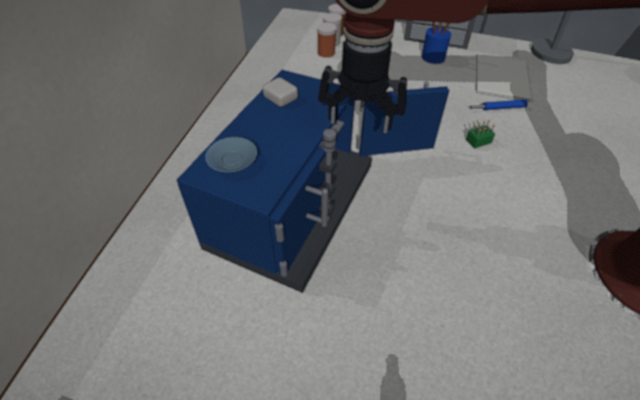

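The scene view shows the knob at about (317,140) and the leaf's handle at (330,215). The hinge knuckles are at (313,270–295), and the open leaf runs up and right behind the gripper to (385,30). In the side view the knob is at (330,138) and the hinges at (280,235–268). Next I'll measure the cabinet axes and the knob from depth.

```bash
cat > h.py <<'E'
from plant import manip
import cv2,numpy as np
def cloud(c):
    p=manip.camera_params(c); im,d=manip.grab_frame(c)
    K=np.array(p["camera_matrix"]); v,u=np.mgrid[0:400,0:640]
    uv=np.stack([u,v],-1).reshape(-1,1,2).astype(np.float64)
    n=cv2.undistortPoints(uv,K,np.array([p["k1"],0,0,0,0.])).reshape(-1,2)
    P=np.c_[n,np.ones(len(n))]*d.reshape(-1,1)
    R=cv2.Rodrigues(np.array(p["rvec"],float))[0]
    W=(P-np.ravel(p["tvec"]))@R
    W[d.ravel()==0]=np.nan
    return im,W.reshape(400,640,3)
E
python3 - <<'E'
from h import *
for c in ("scene","side"):
    im,W=cloud(c); I=im.astype(int)
    blue=(I[...,2]>I[...,0]*1.8)&(I[...,2]>50)
    top=blue&(abs(W[...,2]-.21)<.006)
    r=cv2.minAreaRect(W[top][:,:2].astype(np.float32)*1000); print(c,"top",r,cv2.boxPoints(r).round())
    lt=blue&(abs(W[...,2]-.203)<.0015); 
    op=blue&(W[...,2]<.199)&(W[...,2]>.06)&(W[...,0]<.645)
    q=W[op][:,:2]; 
    if len(q): print("open leaf",len(q),q[q[:,0].argmin()],q[q[:,0].argmax()],np.nanmedian(q,0), W[op][:,2].max())
    sl=(slice(125,165),slice(303,330)) if c=="scene" else (slice(122,155),slice(318,342))
    k=W[sl].reshape(-1,3); k=k[(k[:,2]>.226)&(k[:,2]<.265)&(k[:,1]>.03)&(k[:,1]<.085)]
    print("knob",len(k),k.min(0),k.max(0),np.median(k,0))
    t=k[k[:,2]>.2565]; print("knob top",len(t),t.mean(0) if len(t) else 0)
    p=manip.camera_params(c);R=cv2.Rodrigues(np.array(p["rvec"],float))[0];print("cam",-R.T@np.ravel(p["tvec"]))
    fr=blue&(W[...,2]<.19)&(W[...,2]>.05)&(W[...,1]>.04)&(W[...,0]>.64)
    print("front",len(W[fr]));
    if len(W[fr])>50:
        q=W[fr]; print(np.percentile(q,[2,50,98],axis=0))
E
```

```text
scene top ((775.4176025390625, 9.830490112304688), (381.0747375488281, 193.84657287597656), 80.6036148071289) [[ 649. -162.]
 [ 840. -194.]
 [ 902.  182.]
 [ 711.  214.]]
open leaf 1286 [ 0.46852848 -0.22412064] [ 0.63672872 -0.14553486] [ 0.56588029 -0.17789098] 0.19892170062269204
knob 367 [0.65664053 0.04285368 0.22631051] [0.6786655  0.06501022 0.26129365] [0.66877542 0.05965653 0.25316656]
knob top 162 [0.66754338 0.05431795 0.25936793]
cam [0.74497399 0.42945621 0.73311221]
front 4312
[[0.71498343 0.18129228 0.05371406]
 [0.80765427 0.19651853 0.12947103]
 [0.89824671 0.21108745 0.18761552]]
side top ((701.536376953125, -16.99163818359375), (464.7080078125, 324.511474609375), 79.81287384033203) [[ 501. -217.]
 [ 820. -274.]
 [ 902.  183.]
 [ 583.  240.]]
open leaf 3263 [ 0.46280252 -0.70348564] [ 0.63812596 -0.14942049] [ 0.53017189 -0.19425901] 0.19894816552583172
knob 269 [0.65549771 0.04379389 0.22603598] [0.67675666 0.06560132 0.26201046] [0.66495352 0.06141673 0.25040926]
knob top 99 [0.66621999 0.05588928 0.25959169]
cam [0.54449004 0.58023991 0.71334582]
front 5373
[[0.6821091  0.06895421 0.05382598]
 [0.76140203 0.19286408 0.12620431]
 [0.89339012 0.2112829  0.18775854]]
```

The cabinet is yawed about -9.4°, and the knob is at about (0.667, 0.0545, 0.242). I'll rise, move over the knob and align, with the fingers closing along the leaf normal.

```bash
python3 -m inch '[[[0,0,-0.025],[0,0,0],1],[[0,0,-0.025],[0,0,0],1],[[0.027,0.021,0],[0,0,0],1],[[0.0275,0.021,0],[0,0,0],1],[[0,0,0],[0,0,0.082],1],[[0,0,0],[0,0,0.082],1],[[0,0,0],[0,0,0],1],[[0,0,0],[0,0,0],1]]'
python3 - <<'E'
from h import *
from scipy.spatial.transform import Rotation as Ro
s=manip.state(); print(s["time"],s["tool_pos"],Ro.from_quat(np.roll(s["tool_rot"],-1)).as_matrix().round(3).tolist())
im,W=cloud("wrist"); cv2.imwrite("pics/wrist1.png",im[...,::-1]); print(manip.look_for("wrist","bolt_knob")[:2])
k=W[(W[...,2]>.252)&(W[...,2]<.264)&(abs(W[...,0]-.667)<.03)&(abs(W[...,1]-.055)<.03)]
print(len(k),k.min(0),k.max(0),k.mean(0)) if len(k) else 0
im,W=cloud("scene"); print("knuckles",W[264:300:4,313].round(4).tolist())
E
```

```text
time: 1.4
tool_pos: [0.667, 0.0545, 0.3063]
tool_rot: [-0.0, 0.762, 0.647, -0.0]
contact_force: [0.3, -0.7, 0.2]
gripper_width: 1.0
grasp_force: 0.0
1.4 [0.6669684  0.05445632 0.30625925] [[0.162, 0.987, -0.0], [0.987, -0.162, -0.0], [-0.0, -0.0, -1.0]]
[{'point': [0.6655, 0.0542, 0.2631], 'score': 0.89}]
1025 [0.65703331 0.04315964 0.25200393] [0.67823917 0.06426667 0.26173645] [0.66775905 0.05492979 0.25916133]
knuckles [[0.7056, 0.2099, 0.1896], [0.7067, 0.2156, 0.1898], [0.7075, 0.2191, 0.1845], [0.7078, 0.2194, 0.1704], [0.6999, 0.1739, 0.0297], [0.7013, 0.1805, 0.0286], [0.7027, 0.1873, 0.028], [0.7071, 0.2111, 0.079], [0.7085, 0.2181, 0.0809]]
```

```bash
python3 -m inch '[[[0,0,0.02],[0,0,0],1],[[0,0,0.02],[0,0,0],1],[[0,0,0.015],[0,0,0],1],[[0,0,0],[0,0,0],0.5],[[0,0,0],[0,0,0],0],[[0,0,0],[0,0,0],0],[[0,0,0],[0,0,0],0],[[0,0,0],[0,0,0],0]]'
```

```text
time: 2.35
tool_pos: [0.6674, 0.0545, 0.2527]
tool_rot: [0.001, 0.763, 0.647, 0.001]
contact_force: [-1.2, 0.0, 2.4]
gripper_width: 0.239
grasp_force: 58.5
```

```bash
python3 -m inch '[[[0,0,-0.005],[0,0,0],0],[[0,0,-0.005],[0,0,0],0],[[0,0,-0.005],[0,0,0],0],[[0,0,-0.005],[0,0,0],0],[[0,0,-0.005],[0,0,0],0],[[0,0,0],[0,0,0],0],[[0,0,0],[0,0,0],0]]'
python3 - <<'E'
from h import *
im,W=cloud("scene"); cv2.imwrite("pics/scene2.png",cv2.resize(im[90:250,230:410,::-1],None,fx=3,fy=3))
im,W=cloud("side"); cv2.imwrite("pics/side2.png",cv2.resize(im[80:280,230:430,::-1],None,fx=3,fy=3))
for c in("scene","side"):print([(r["point"],r["score"]) for r in manip.look_for(c,"bolt_knob")])
E
```

```text
time: 3.05
tool_pos: [0.6672, 0.0545, 0.2775]
tool_rot: [0.0, 0.763, 0.647, 0.0]
contact_force: [-0.1, 0.1, -1.6]
gripper_width: 0.235
grasp_force: 59.3
[([0.6682, 0.0568, 0.2592], 0.87)]
[([0.6643, 0.0545, 0.2433], 0.88)]
```

View pics/side2.png

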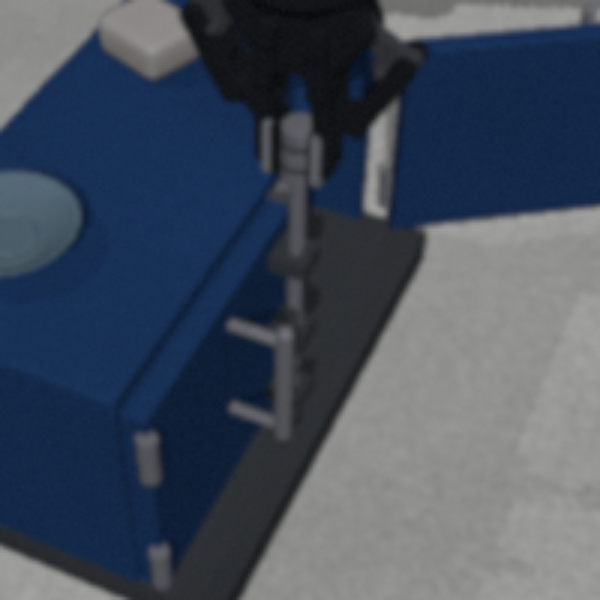

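The knob sits between the pads at about (297,140) in the crop, with the rod running down from it. I'll use depth to check how far it rose.

```bash
python3 - <<'E'
from h import *
for c in("scene","side"):
    im,W=cloud(c)
    n=np.array([.987,-.163]);u=np.array([.163,.987])
    q=(W[...,:2]-np.array([.6677,.0545])); a=q@n; b=q@u
    m=(abs(a)<.009)&(b>-.005)&(b<.0125)&(W[...,2]>.2)
    I=im[m].mean(1); z=W[m][:,2]
    o=np.argsort(-z); print(c,m.sum(),[(round(z[i]*1000),int(I[i]),round(b[m][i]*1000)) for i in o[::max(1,len(o)//45)]])
E
```

```text
scene 621 [(356, 16, 12), (352, 19, 10), (351, 19, 12), (348, 22, 11), (346, 21, 11), (345, 19, 12), (343, 19, 11), (342, 17, 11), (339, 8, 11), (338, 19, 11), (336, 8, 11), (335, 18, 11), (332, 17, 11), (330, 21, 11), (329, 16, 11), (327, 14, 10), (323, 21, 9), (285, 107, 2), (285, 80, 6), (284, 108, 5), (284, 53, 5), (284, 112, 3), (284, 113, 5), (283, 52, 5), (283, 110, 0), (281, 79, 9), (279, 84, 9), (278, 94, 10), (275, 43, 10), (274, 35, 8), (271, 86, 9), (269, 91, 8), (267, 69, 8), (265, 77, 8), (263, 62, 6), (261, 54, 10), (259, 26, 6), (257, 30, 8), (254, 89, 10), (251, 73, 5), (241, 77, 3), (236, 76, 3), (231, 80, 3), (227, 88, 3), (220, 90, 1), (215, 60, 1), (210, 91, 3), (204, 86, 3)]
side 498 [(365, 9, 11), (362, 12, 11), (360, 16, 10), (358, 21, 10), (356, 19, 11), (355, 21, 12), (352, 20, 10), (350, 21, 12), (346, 22, 12), (344, 21, 11), (340, 20, 11), (338, 19, 12), (336, 21, 11), (333, 18, 11), (331, 17, 12), (328, 19, 12), (289, 30, 12), (285, 75, 0), (285, 95, 9), (285, 85, 5), (284, 28, 9), (284, 94, -4), (283, 55, 4), (281, 67, 6), (278, 68, 9), (276, 62, 9), (274, 52, 8), (272, 64, 7), (270, 64, 6), (267, 85, 8), (264, 78, 9), (262, 72, 9), (260, 64, 10), (257, 71, 9), (255, 82, 10), (252, 73, 7), (245, 84, 5), (239, 78, 3), (235, 68, 0), (229, 84, 3), (226, 79, 3), (219, 78, 4), (214, 65, 1), (209, 78, 4), (205, 85, 3), (201, 82, 3)]
```

View pics/scene2.png

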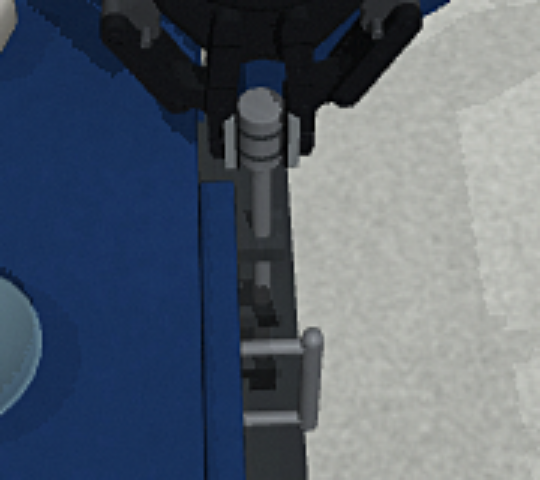

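Both views put the knob top at 285 mm, up from 260 mm, so the bolt is raised 25 mm with the leaf still shut. Now I'll swing the leaf.

```bash
python3 -m inch '[[[0.0022,-0.0165,0],[0,0,0.1],0],[[0.0022,-0.0165,0],[0,0,0.1],0],[[0.0022,-0.0165,0],[0,0,0.1],0],[[0,0,0],[0,0,0],0]]'
```

```text
time: 3.75
tool_pos: [0.6207, 0.0743, 0.2773]
tool_rot: [0.001, 0.851, 0.526, 0.001]
contact_force: [2.2, 1.2, 2.0]
gripper_width: 0.238
grasp_force: 59.9
```

```bash
python3 -m inch '[[[0.0022,-0.0165,0],[0,0,0.1],0],[[0.0022,-0.0165,0],[0,0,0.1],0],[[0.0022,-0.0165,0],[0,0,0.1],0],[[0.0022,-0.0165,0],[0,0,0.1],0],[[0.0022,-0.0165,0],[0,0,0.1],0],[[0,0,0],[0,0,0],0]]'
```

```text
time: 4.35
tool_pos: [0.5643, 0.1333, 0.2773]
tool_rot: [0.001, 0.954, 0.3, 0.002]
contact_force: [3.1, 0.1, 0.5]
gripper_width: 0.24
grasp_force: 60.0
```

```bash
python3 -m inch '[[[0.0022,-0.0165,0],[0,0,0.1],0],[[0.0022,-0.0165,0],[0,0,0.1],0],[[0.0022,-0.0165,0],[0,0,0.1],0],[[0.0022,-0.0165,0],[0,0,0.1],0],[[0.0022,-0.0165,0],[0,0,0.1],0],[[0.0022,-0.0165,0],[0,0,0.1],0],[[0.0022,-0.0165,0],[0,0,0.1],0],[[0,0,0],[0,0,0],0]]'
```

```text
time: 5.15
tool_pos: [0.5463, 0.2447, 0.2772]
tool_rot: [0.001, 0.999, -0.046, 0.003]
contact_force: [5.3, -3.6, 1.8]
gripper_width: 0.238
grasp_force: 60.0
```

```bash
python3 -m inch '[[[0.001,-0.01,0],[0,0,0.06],0],[[0,0,0],[0,0,0],0],[[0,0,0],[0,0,0],0.6],[[0,0,0],[0,0,0],0.6],[[0,0,0],[0,0,0],0.8],[[0,0,0],[0,0,0],0.8]]'
python3 -m inch '[[[0,0,-0.015],[0,0,0],0.8],[[0,0,-0.025],[0,0,0],0.8],[[0,0,-0.03],[0,0,0],0.8],[[0,0,-0.03],[0,0,0],0.8],[[0,0,0],[0,0,0],0.8],[[0,0,0],[0,0,0],0.8]]'
python3 - <<'E'
from h import *
for c in("scene","side"):
    im,W=cloud(c); cv2.imwrite(f"pics/{c}3.png",im[...,::-1])
    print([(r["point"],r["score"]) for r in manip.look_for(c,"bolt_knob")][:1])
    k=W[(W[...,2]>.25)&(W[...,2]<.3)&(abs(W[...,0]-.547)<.04)&(abs(W[...,1]-.25)<.04)]
    t=k[k[:,2]>.28]
    print(len(k),k.min(0),k.max(0),t.mean(0),np.median(t[:,2]))
    I=im.astype(int); m=(I[...,2]>I[...,0]*1.8)&(I[...,2]>50)&(abs(W[...,2]-.203)<.003)&(W[...,0]<.70)&(W[...,1]>.15)
    q=W[m]; print("leaf top", len(q), cv2.fitLine(q[:,:2].astype(np.float32),cv2.DIST_L2,0,.01,.01).ravel() if len(q)>9 else 0)
E
```

```text
time: 5.75
tool_pos: [0.5455, 0.2548, 0.2761]
tool_rot: [0.0, 0.997, -0.076, -0.0]
contact_force: [-0.1, -0.4, 0.3]
gripper_width: 0.801
grasp_force: 0.0
time: 6.35
tool_pos: [0.5459, 0.2551, 0.3782]
tool_rot: [-0.001, 0.997, -0.076, 0.001]
contact_force: [0.2, -0.4, -1.2]
gripper_width: 0.798
grasp_force: 0.0
[([0.5488, 0.2605, 0.2667], 0.93)]
512 [0.53700545 0.24356907 0.25017093] [0.55872839 0.26565321 0.28668024] [0.54828154 0.25460514 0.2837458 ] 0.2838135564531945
leaf top 1429 [ 0.98560685 -0.16905369  0.62030953  0.22003262]
[([0.546, 0.2585, 0.2563], 0.64)]
404 [0.53633055 0.24361129 0.2500779 ] [0.55737958 0.26617661 0.28787475] [0.54696583 0.25629543 0.28470662] 0.284975875981609
leaf top 1036 [ 0.98418003 -0.17717119  0.6155953   0.22240429]
```

View pics/scene3.png

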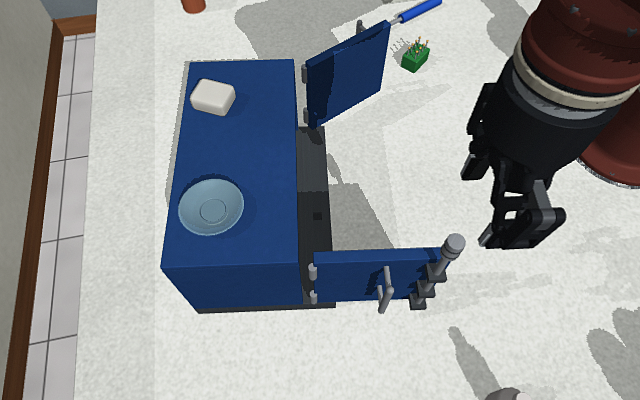

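The leaf stands square to the front, with its hinge at (313,270) and its free edge at (440,255). The knob is at (453,245), still raised 25 mm, and the gripper is well clear. Handing in.

```bash
python3 -c "
from plant import manip
print(manip.job_done())"
```

```text
the job is handed in; nothing more can be done
None
```

I lifted the bolt 25 mm while the leaf was shut, swung the leaf to about 90° and left the bolt raised with the arm clear, then handed the job in after about 6.5 s of the 37 s; no verdict was returned.

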